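Put a coffee sample tin away in the latched sample case

TASK

Put the blue-capped sample tin away in the sample case: swing the case's latch lever clear of the lid (it turns only one way, which differs from case to case, so feel for it) and open the lid right up. Stand the tin upright inside without knocking over the tin that is already there, shut the lid fully, and swing the lever straight back across the lid as it was. Leave the other things on the counter where they are.

Things in the scene. Friction and masses are not known exactly. Their poses are not given: they have to be found in the camera images.
- case: The sample case, fixed: grey tub with a blue lid. Outside 170 (x) by 220 (y) by 95 mm high, walls and floor 6 mm: inside 158 by 208 mm, 89 mm deep. Origin: centre of its underside; -x is its front, with the black latch housing (46 mm out from the wall, 56 mm wide, top at 105 mm); the lid's hinge is on the +x side; z up.
- case_floor (a point): Centre of the case's inner floor, 6 mm above the counter; axes as the case.
- lid (a joint): Angle of the lid (rad): 0 shut, grows as it opens upward about its hinge on the case's back rim, 1.57 upright, stop at 1.8. Blue plate 170 by 220 mm, 10 mm thick, 0.22 kg; shut, its top is 105.5 mm above the counter. Stiff hinge: it stays where it is left. While the lever lies across its front edge it cannot rise.
- lid_knob (a point): Centre of the lid's brass T-knob: a bar 30 mm long along the case's y and 20 mm thick, on a 14 mm dark stalk in the middle of the lid, its centre 30 mm above the lid's top; it turns with the lid.
- lid_hinge (a point): Middle of the lid's hinge line, at the lid's underside on the back rim, 95.5 mm above the counter. In the lid's own frame, centred here (-x towards the free edge, z out of the lid's top) the knob centre is at (-85, 0, 40) mm and the free edge at (-170, 0, 5) mm.
- lid_edge (a point): Middle of the lid's free (front) edge, at half its thickness.
- latch (a joint): Angle of the latch lever (rad) about its vertical pivot, counter-clockwise from above positive. 0: straight across the lid's front edge, latched (starts within 0.1). It clears the lid beyond about 1.3; limits -1.65 and 1.65, but a hidden stop blocks it at about 0.2 on one side, so it swings free only to positive or only to negative angles. Needs about 2 N at the post; stays where left.
- latch_grip (a point): Point in the middle of the lever's upright red post (16 mm across, 36 mm tall; it stands from 117.5 to 153.5 mm above the counter), this point 137.5 mm above the counter and 45 mm from the lever's pivot.
- latch_pivot (a point): On the lever's pivot axis at the lever's underside, 107.5 mm above the counter, 23 mm in front of the case's front wall. The steel lever bar is 16 mm wide and 10 mm thick and reaches 53 mm from here.
- tin_blue: Sealed round aluminium sample tin with a paper band and a blue cap: the one to put away; it stands among similar tins to the right of the case: 45 mm across, 64 mm tall (the cap is the top 14 mm), about 130 g. Origin: centre of its underside, z up.
- tin_inside: Sealed round aluminium sample tin with a paper band and a white cap, standing inside the case, off the middle to either side or near it: 45 mm across, 64 mm tall (the cap is the top 14 mm), about 130 g. Origin: centre of its underside, z up.
- tin_white: Sealed round aluminium sample tin with a paper band and a white cap, standing on the counter; leave it: 45 mm across, 64 mm tall (the cap is the top 14 mm), about 130 g. Origin: centre of its underside, z up.
- tin_brass: Sealed round aluminium sample tin with a paper band and a brass-coloured cap, standing on the counter; leave it: 45 mm across, 64 mm tall (the cap is the top 14 mm), about 130 g. Origin: centre of its underside, z up.
- bowl_a: White cupping bowl, 116 mm across, 55 mm high; leave it. Origin: centre of its underside.
- bowl_b: A second white cupping bowl of the same size; leave it.
- cup: Small white cup, 72 mm across, 50 mm high; leave it. Origin: centre of its underside.
- spoon: Steel cupping spoon, 170 mm long, lying on the counter; leave it.

How it is judged:
By the outcome, as a careful person would: the job done as asked, in the order asked, and still so for the second after the job is handed in, with the robot touching nothing.
It also fails if it takes over 72 s, if anything falls off the work surface, if the arm or the gripper's body presses on something with over 40 N, if the wrist force passes 120 N, or if a joint passes its speed limit or range.

ROBOT

A 7-joint arm with a two-finger parallel gripper is mounted at the origin on the work surface. World frame = base frame: x ahead of the robot, y to its left, z up, the work surface at z = 0. Lengths are in m, angles in rad, forces in N, time in s.
With the tool pointing down it reaches from about 0.4 to 0.85 m from the base axis. Payload 10.4 kg.
Tool frame: the origin (TCP) lies at the very end of the fingers, on their centre line; the grasp point (between the pads) lies 19 mm behind it; z points along the fingers, y is the line along which they close (so a half turn about z gives the same grasp; the last joint's range is limited). The gripper opens to 87 mm and grips with 3 to 60 N. Pads are 19 mm wide; open, the fingers measure 117 mm over their backs; the gripper's body (75 mm by 190 mm) begins 51 mm behind the grasp point.
Start: joints at [1.168, 0.332, -0.065, 1.46, 0.022, 1.35, -0.088], TCP at [0.232, -0.58, 0.223] pointing down, gripper open.
Joint ranges: [-2.6, 2.6], [-0.5, 2.12], [-1.47, 1.34], [0.16, 2.42], [-1.27, 4.41], [0.06, 2.06], [-2.6, 2.6]. Speed limits (rad/s): [2.22, 2.22, 2.79, 2.79, 3.14, 3.14, 3.14].

INTERFACE

Orientations are given as a unit quaternion [x, y, z, w].
In Python, from bench import status, camera, order gives the robot as it stands.
- The arm moves only by the tool jog_arm, never from a script. Its argument "plan" is a list of rows, each a list of 7 numbers: the turn, a rotation vector about the tool's x, y, z in rad, then the shift along the tool's x, y, z in mm, then the opening, from -1 (shut) to 1 (fully open). A call has 1 to 12 rows; each row is the pose to reach, as a shift and turn from the pose commanded when the call began, along the tool's axes at that moment; what a row does not reach only later rows make up. A row lasts 1/10 s, in which the tool goes at most 50 mm and 8.59 degrees, less where a joint would pass 70% of its speed; a pose out of reach is approached as far as the arm can. A call with a gripper value outside its range is refused whole. The fingers move at their own pace and stop on an object; "squeeze" is the grip in N (left out, the last holds). Time passes only in rows, so rows that repeat a pose let the fingers close. It gives the time, the measured TCP pose, the force, the opening and the grip force at its end, in the units of the state.
- status.read_state(): the state, without advancing time (a new reading comes with each control period).
- camera(name): name is "scene" or "side" or "wrist"; returns a dict with "image" (480x640x3 uint8, red, green, blue), "z_map" (480x640 float32, m along the optical axis (not along the pixel's ray), 0 where there is no reading), "fx", "fy", "cx", "cy" (pixels), "world_from_camera" (4x4, takes a point from camera to world coordinates); the wrist camera has in their place "mount" (4x4, takes a point from camera to tool coordinates, whose origin is the TCP and whose axes are the flange's). Camera axes: x right, y down, z forward; pixel columns grow to the right and rows downward; lengths in m; the calibration is good to about 2 mm. The wrist camera is an equidistant fisheye: a pixel r from the principal point sees the ray r / f radians off the axis. A picture is of the moment at which its call begins: read the wrist's pose just before it.
- order.close_job(): hands the job in; it is judged then, once.
The state is a dict: "time": time; "joint_positions": joint angles; "joint_vel": joint speeds; "joint_torque": joint torques, N m; "ee_pos": TCP position; "eef_rot": TCP orientation; "ft_force": force on the tool from outside, world axes, zero at the start; "torque": the same for the moment, N m; "width": finger opening in m; "grip_force": force on a finger pad.
Only numpy, scipy, OpenCV 4.12 (cv2) and the standard library are available. Lean on these libraries where they do the work, as an engineer would, in place of code of your own. Each camera call takes 0.05 s, during which the arm holds its last target. There are 200 camera calls.

## Working session

There is one attempt and no reset: what is moved stays moved. The work goes in short steps, Python scripts to look and compute and a tool call to move; the robot and the scene stay as the last step left them, time stands still between calls to the robot, and variables do not carry over. Pictures are saved under pics/ and viewed, at most 10 in all, crops included, and the job is handed in when it is done.

Besides the shell and the picture viewer there is one more tool, called after "Call:" as a command line: name --pt "numbers of a row" for each row, then --argument value for the rest. jog_arm: Moves the arm, as the interface text tells. Its arguments: {"type":"object","properties":{"plan":{"type":"array"},"squeeze":{"type":"number"}},"required":["plan"]}

```bash
ls; mkdir -p pics; python3 - <<'E'
from bench import status,camera
import cv2,numpy as np
s=status.read_state();print({k:np.round(v,3).tolist() for k,v in s.items()})
ims=[]
for n in("scene","side"):
    c=camera(n);np.savez(f"{n}0.npz",**c);ims.append(c["image"])
    print(n,c["fx"],c["cx"],c["cy"],np.round(c["world_from_camera"],3).tolist())
    cv2.imwrite(f"pics/{n}0.png",c["image"][:,:,::-1])
E
```

```text
pics
{'time': 0.0, 'joint_positions': [1.168, 0.333, -0.065, 1.461, 0.022, 1.35, -0.089], 'joint_vel': [0.0, 0.0, 0.0, 0.0, -0.001, 0.0, 0.0], 'joint_torque': [-0.0, -62.325, 0.025, -38.989, -0.061, 0.04, 0.0], 'ee_pos': [0.232, -0.58, 0.222], 'eef_rot': [0.982, 0.189, -0.0, -0.001], 'ft_force': [-0.097, -0.219, 0.038], 'torque': [-0.029, -0.032, -0.027], 'grip_force': 0.0, 'width': 0.087}
scene 451.5237838433535 310.0933539860821 239.08240120205681 [[0.008, 0.852, -0.523, 1.07], [1.0, -0.009, 0.0, 0.025], [-0.004, -0.523, -0.852, 1.036], [0.0, 0.0, 0.0, 1.0]]
side 546.3049646598987 319.95476187703485 246.84623710340185 [[0.824, -0.288, 0.489, -0.196], [-0.567, -0.437, 0.698, -0.941], [0.013, -0.852, -0.523, 0.826], [0.0, 0.0, 0.0, 1.0]]
```

View pics/scene0.png

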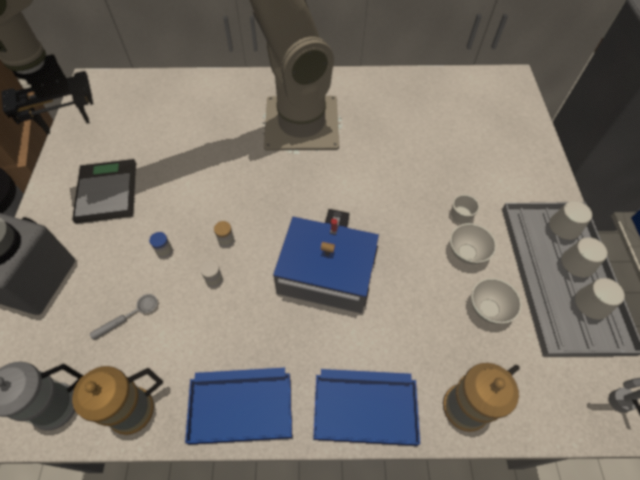

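View pics/side0.png

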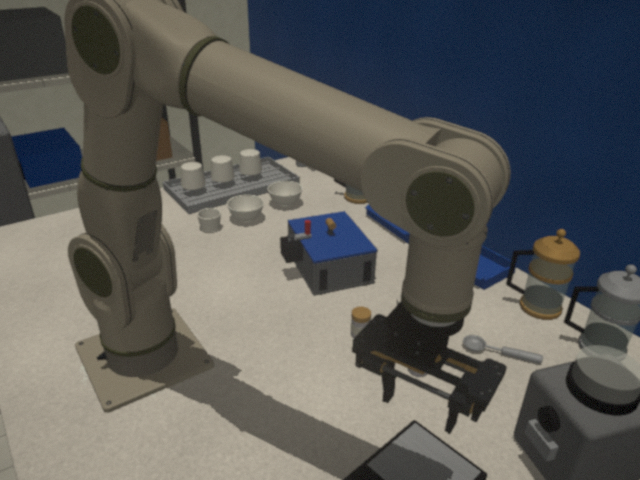

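The scene view shows the case lid at cols 277-378, rows 219-293, with the red post at (334,226) and the knob at (327,248). The blue cap is at (159,240), the brass cap at (223,229) and the white cap at (211,271).

```bash
cat > h.py <<'E'
import numpy as np,cv2
from scipy.spatial.transform import Rotation as R
def ray(c,u,v,z):
    T=c["world_from_camera"];d=T[:3,:3]@np.array([(u-c["cx"])/c["fx"],(v-c["cy"])/c["fy"],1.])
    o=T[:3,3];return o+d*(z-o[2])/d[2]
def mask(c,lo,hi,roi):
    h=cv2.cvtColor(c["image"],cv2.COLOR_RGB2HSV);m=cv2.inRange(h,np.array(lo),np.array(hi))
    k=np.zeros_like(m);u0,v0,u1,v1=roi;k[v0:v1,u0:u1]=m[v0:v1,u0:u1];return k
def cen(m):
    n,l,s,ce=cv2.connectedComponentsWithStats(m);i=1+np.argmax(s[1:,4]);return ce[i],s[i]
def rel(p,yaw_tool=None):
    "world target -> shift in tool axes mm from current pose"
    from bench import status
    s=status.read_state();r=R.from_quat(s["eef_rot"]);return r.inv().apply(np.array(p)-s["ee_pos"])*1000
E
python3 - <<'E'
from h import *
c=dict(np.load("scene0.npz"))
m=mask(c,(105,120,40),(125,255,255),(265,205,390,305))
ct=max(cv2.findContours(cv2.morphologyEx(m,cv2.MORPH_CLOSE,np.ones((9,9))),0,1)[0],key=cv2.contourArea)
P=np.array([ray(c,*p,0.1055)[:2] for p in ct[:,0]],np.float32)*1000
print("lid",cv2.minAreaRect(P),cv2.boxPoints(cv2.minAreaRect(P)).tolist())
for n,lo,hi,roi,z in(("red",(0,120,60),(8,255,255),(320,210,350,238),.1375),("red2",(170,100,60),(180,255,255),(320,210,350,238),.1375),("knob",(9,100,60),(30,255,255),(312,235,342,260),.1355),
 ("blue",(105,120,40),(125,255,255),(145,228,175,252),.064),("brass",(9,110,60),(30,255,255),(208,215,238,242),.064)):
    mm=mask(c,lo,hi,roi)
    if mm.any():
        ce,s=cen(mm);print(n,ce,s,ray(c,*ce,z))
cv2.imwrite("pics/crop1.png",cv2.resize(c["image"][200:310,140:390,::-1],None,fx=3,fy=3,interpolation=2))
E
```

```text
lid ((541.0648803710938, 66.03823852539062), (213.39500427246094, 168.87266540527344), 75.35536193847656) [[432.39605712890625, -15.845458984375], [595.782470703125, -58.54039001464844], [649.7337036132812, 147.92193603515625], [486.3472900390625, 190.6168670654297]]
red [333.66666667 222.46153846] [331 219   6  11  39] [0.4732345  0.08202055 0.1375    ]
red2 [331.88888889 225.77777778] [331 222   3   8   9] [0.4826419  0.07746468 0.1375    ]
knob [327.22857143 246.77142857] [322 243  12   8  70] [0.53923997 0.06487405 0.1355    ]
blue [157.73239437 239.27464789] [151 233  15  13 142] [ 0.47058228 -0.35977419  0.064     ]
brass [222.03468208 228.52601156] [215 222  15  14 173] [ 0.43995649 -0.20008625  0.064     ]
```

View pics/crop1.png

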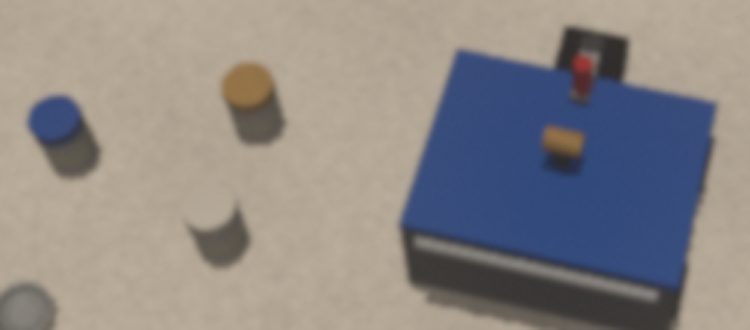

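The crop confirms the layout: the red post is at about (334,226) and the latch housing is on the robot side. That gives case yaw ≈ -14.65°, lid centre (0.541, 0.066), pivot about (0.4365, 0.093) and post about (0.478, 0.082). First move is to above the post, with tool y along the case's x.

Call:
jog_arm --pt "0 0 -0.934 474 -523 -40 -0.08" --pt "0 0 -0.934 474 -523 -40 -0.08" --pt "0 0 -0.934 474 -523 -40 -0.08" --pt "0 0 -0.934 474 -523 -40 -0.08" --pt "0 0 -0.934 474 -523 -40 -0.08" --pt "0 0 -0.934 474 -523 -40 -0.08" --pt "0 0 -0.934 474 -523 -40 -0.08" --pt "0 0 -0.934 474 -523 -40 -0.08" --pt "0 0 -0.934 474 -523 -40 -0.08" --pt "0 0 -0.934 474 -523 -40 -0.08" --pt "0 0 -0.934 474 -523 -40 -0.08" --pt "0 0 -0.934 474 -523 -40 -0.08" --squeeze 15

```text
time: 1.3
ee_pos: [0.4409, -0.0171, 0.2566]
eef_rot: [0.792, 0.611, -0.0, 0.0]
ft_force: [1.2, -1.2, -0.4]
width: 0.0399
grip_force: 0.0
```

Call:
jog_arm --pt "0 0 0 105 11 0 -0.08" --pt "0 0 0 105 11 0 -0.08" --pt "0 0 0 105 11 0 -0.08" --pt "0 0 0 105 11 0 -0.08"

```text
time: 1.7
ee_pos: [0.4779, 0.081, 0.256]
eef_rot: [0.791, 0.612, -0.0, -0.001]
ft_force: [-0.2, -0.8, 0.2]
width: 0.0401
grip_force: 0.0
```

```bash
cat >> h.py <<'E'
def wcap(name):
    from bench import status,camera
    s=status.read_state();c=camera("wrist")
    T=np.eye(4);T[:3,:3]=R.from_quat(s["eef_rot"]).as_matrix();T[:3,3]=s["ee_pos"]
    c["world_from_camera"]=T@c["mount"]
    cv2.imwrite(f"pics/{name}.png",c["image"][:,:,::-1]);np.savez(name+".npz",**c);return c,s
def wray(c,u,v,z):
    x,y=u-c["cx"],v-c["cy"];r=np.hypot(x,y);t=r/c["fx"]
    d=c["world_from_camera"][:3,:3]@np.array([np.sin(t)*x/max(r,1e-9),np.sin(t)*y/max(r,1e-9),np.cos(t)])
    o=c["world_from_camera"][:3,3];return o+d*(z-o[2])/d[2]
E
python3 - <<'E'
from h import *
c,s=wcap("w1");print(s["ee_pos"],s["eef_rot"],c["fx"],c["cx"],c["cy"],np.round(c["mount"],3))
h=cv2.cvtColor(c["image"],cv2.COLOR_RGB2HSV)
for n,lo,hi,z in(("red",(0,120,50),(6,255,255),.1535),("brass",(10,110,60),(30,255,255),.1455)):
    m=cv2.inRange(h,np.array(lo),np.array(hi))
    ce,st=cen(m);print(n,ce,st,wray(c,*ce,z))
E
```

```text
[0.47791751 0.0810391  0.25604692] [ 7.90889345e-01  6.11958842e-01 -1.89850018e-04 -6.20152351e-04] 371.64829954431775 320.2287605681042 237.45214239299514 [[ 0.001 -0.955 -0.296  0.082]
 [ 1.     0.001  0.    -0.001]
 [ 0.    -0.296  0.955 -0.163]
 [ 0.     0.     0.     1.   ]]
red [317.66666667 229.        ] [317 228   2   3   3] [0.47679463 0.0876347  0.1535    ]
brass [371.20947955 393.42769517] [ 190  372  344   35 5380] [ 0.48452296 -0.08504616  0.1455    ]
```

View pics/w1.png

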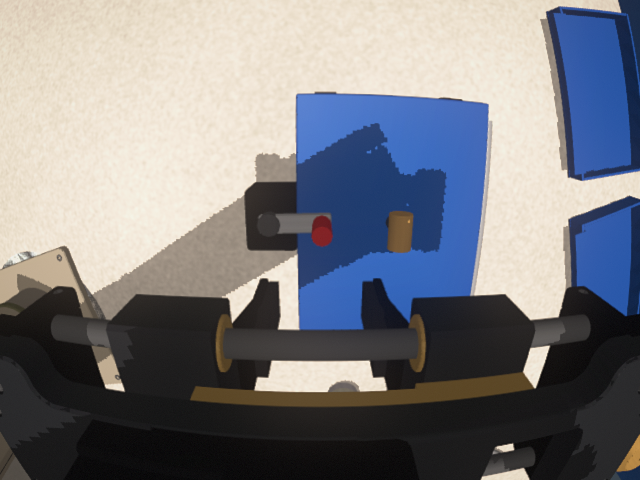

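Wrist view: the post's bright top disc is at about (322,238), the pivot boss at (268,224), and the knob spans x 388-412, y 212-251. Casting rays on these.

```bash
python3 - <<'E'
from h import *
c=dict(np.load("w1.npz"));h=cv2.cvtColor(c["image"],cv2.COLOR_RGB2HSV)
def m(lo,hi,roi):
    k=mask(c,lo,hi,roi);ce,st=cen(k);return ce,st
ce,st=m((0,150,40),(179,255,255),(308,210,336,250));print("red",ce,st)
# top disc: lower part of the region, radius = half width
u=st[0]+st[2]/2;v=st[1]+st[3]-st[2]/2;print("post top",u,v,wray(c,u,v,.1535))
ce,st=m((8,100,40),(35,255,255),(380,200,420,260));print("knob",ce,st,wray(c,ce[0],ce[1]+2,.1455))
print("pivot",wray(c,268,223,.119))
for p in((297,95),(488,103)):print("lid corner",wray(c,*p,.1055))
e=[wray(c,298,v,.1055) for v in(110,300)];d=e[1]-e[0];print("front edge",e,"yaw",np.degrees(np.arctan2(d[0],-d[1])))
E
```

```text
red [322.76258993 231.8501199 ] [308 210  28  40 834]
post top 322.0 236.0 [0.47855825 0.0815678  0.1535    ]
knob [399.70489978 231.1325167 ] [388 211  25  41 898] [0.5372035  0.06635556 0.1455    ]
pivot [0.43493567 0.09377827 0.119     ]
lid corner [0.48546382 0.19064244 0.1055    ]
lid corner [0.64802161 0.14989659 0.1055    ]
front edge [array([0.48303848, 0.17811607, 0.1055    ]), array([0.43751715, 0.0119919 , 0.1055    ])] yaw -15.324030840104957
```

Call:
jog_arm --pt "0 0 0 0 0 45 -0.08" --pt "0 0 0 0 0 90 -0.08" --pt "0 0 0 0 0 120 -0.08" --pt "0 0 0 0 0 132 -0.08" --pt "0 0 0 0 0 132 -0.08" --pt "0 0 0 0 0 132 -1" --pt "0 0 0 0 0 132 -1" --pt "0 0 0 0 0 132 -1" --pt "0 0 0 0 0 132 -1" --pt "0 0 0 0 0 132 -1" --squeeze 15

```text
time: 2.75
ee_pos: [0.4786, 0.0796, 0.1252]
eef_rot: [0.792, 0.611, 0.0, 0.0]
ft_force: [-1.0, -0.6, 4.4]
width: 0.0154
grip_force: 15.0
```

Call:
jog_arm --pt "0 0 -0.1 4.5 0 0 -1" --pt "0 0 -0.2 8.9 -0.9 0 -1" --pt "0 0 -0.27 12 -1.6 0 -1" --pt "0 0 -0.33 14.6 -2.4 0 -1" --pt "0 0 -0.33 14.6 -2.4 0 -1"

```text
time: 3.25
ee_pos: [0.4804, 0.0914, 0.1251]
eef_rot: [0.681, 0.732, -0.001, 0.002]
ft_force: [-0.2, -11.1, 7.5]
width: 0.0155
grip_force: 15.0
```

Blocked on the positive side: 11 N while the free force is about 2 N. Going back and trying the negative side.

Call:
jog_arm --pt "0 0 0.15 -7 -0.8 0 -1" --pt "0 0 0.33 -14.6 -2.5 0 -1" --pt "0 0 0.33 -14.6 -2.5 0 -1"

```text
time: 3.55
ee_pos: [0.4783, 0.0787, 0.125]
eef_rot: [0.794, 0.608, -0.0, 0.001]
ft_force: [-1.7, -2.8, 5.6]
width: 0.0152
grip_force: 15.0
```

Call:
jog_arm --pt "0 0 0.1 -4.5 0 0 -1" --pt "0 0 0.2 -8.9 -0.9 0 -1" --pt "0 0 0.3 -13.3 -2 0 -1" --pt "0 0 0.4 -17.5 -3.6 0 -1" --pt "0 0 0.4 -17.5 -3.6 0 -1"

```text
time: 4.05
ee_pos: [0.4701, 0.0633, 0.125]
eef_rot: [0.898, 0.44, -0.0, 0.0]
ft_force: [-2.7, -1.5, 6.2]
width: 0.0154
grip_force: 15.0
```

Call:
jog_arm --pt "0 0 0.14 -6.3 -0.4 0 -1" --pt "0 0 0.28 -12.4 -1.8 0 -1" --pt "0 0 0.42 -18.4 -3.9 0 -1" --pt "0 0 0.56 -23.9 -6.9 0 -1" --pt "0 0 0.7 -29 -10.6 0 -1" --pt "0 0 0.84 -33.5 -15 0 -1" --pt "0 0 0.98 -37.4 -19.9 0 -1" --pt "0 0 1.1 -40.1 -24.6 0 -1" --pt "0 0 1.15 -41.1 -26.6 0 -1" --pt "0 0 1.15 -41.1 -26.6 0 -1"

```text
time: 5.05
ee_pos: [0.4238, 0.0482, 0.1249]
eef_rot: [0.993, -0.117, 0.0, -0.0]
ft_force: [-2.8, 3.9, 6.7]
width: 0.0157
grip_force: 15.0
```

Call:
jog_arm --pt "0 0 0 0 0 0 0.1" --pt "0 0 0 0 0 0 0.1" --pt "0 0 0 0 0 0 0.1" --pt "0 0 0 0 0 -45 0.1" --pt "0 0 0 0 0 -85 0.3" --pt "0 0 0.022 50 -20 -85 0.3" --pt "0 0 0.022 100 -40 -85 0.3" --pt "0 0 0.022 108 -43.5 -85 0.3" --pt "0 0 0.022 108 -43.5 -50 0.3" --pt "0 0 0.022 108 -43.5 0 0.3" --pt "0 0 0.022 108 -43.5 8 0.3" --pt "0 0 0.022 108 -43.5 8 0.3"

```text
time: 6.25
ee_pos: [0.5383, 0.0641, 0.1158]
eef_rot: [0.992, -0.129, -0.002, 0.0]
ft_force: [-0.5, -0.1, -0.3]
width: 0.0565
grip_force: 0.0
```

Call:
jog_arm --pt "0 0 0 0 0 0 -1" --pt "0 0 0 0 0 0 -1" --pt "0 0 0 0 0 0 -1" --pt "0 0 0 0 0 0 -1" --squeeze 20

```text
time: 6.65
ee_pos: [0.5397, 0.0643, 0.1176]
eef_rot: [0.992, -0.129, 0.001, 0.0]
ft_force: [-0.1, 0.1, -0.2]
width: 0.0323
grip_force: 0.0
```

```bash
python3 - <<'E'
import numpy as np
for th in np.arange(.12,1.7,.12):
    f=.28*th;c,s=np.cos(th),np.sin(th)
    dx=-85*c+40*s+85-19*np.sin(f);dz=85*s+40*c-40+19*(1-np.cos(f))
    print(f"[0,{-f:.3f},0,{dx:.1f},0,{-dz:.1f},-1],  {th:.2f}")
E
```

```text
[0,-0.034,0,4.8,0,-9.9,-1],  0.12
[0,-0.067,0,10.7,0,-19.1,-1],  0.24
[0,-0.101,0,17.6,0,-27.5,-1],  0.36
[0,-0.134,0,25.5,0,-34.9,-1],  0.48
[0,-0.168,0,34.3,0,-41.3,-1],  0.60
[0,-0.202,0,43.7,0,-46.5,-1],  0.72
[0,-0.235,0,53.6,0,-50.5,-1],  0.84
[0,-0.269,0,64.0,0,-53.3,-1],  0.96
[0,-0.302,0,74.6,0,-54.7,-1],  1.08
[0,-0.336,0,85.2,0,-54.8,-1],  1.20
[0,-0.370,0,95.8,0,-53.6,-1],  1.32
[0,-0.403,0,106.1,0,-51.0,-1],  1.44
[0,-0.437,0,116.0,0,-47.2,-1],  1.56
[0,-0.470,0,125.4,0,-42.2,-1],  1.68
```

Call:
jog_arm --pt "0 0 0 0 0 0 -1" --pt "0 0 0 0 0 0 -1" --pt "0 -0.034 0 4.8 0 -9.9 -1" --pt "0 -0.067 0 10.7 0 -19.1 -1" --pt "0 -0.101 0 17.6 0 -27.5 -1" --pt "0 -0.134 0 25.5 0 -34.9 -1" --pt "0 -0.168 0 34.3 0 -41.3 -1" --pt "0 -0.168 0 34.3 0 -41.3 -1"

```text
time: 7.45
ee_pos: [0.5719, 0.0561, 0.158]
eef_rot: [0.988, -0.128, -0.085, -0.011]
ft_force: [-6.1, -0.2, 8.1]
width: 0.0298
grip_force: 20.0
```

```bash
python3 - <<'E'
import numpy as np
def P(th):
    f=.28*th;c,s=np.cos(th),np.sin(th)
    return f,np.array([-85*c+40*s+85-19*np.sin(f),-(85*s+40*c-40+19*(1-np.cos(f)))])
f0,p0=P(.6)
# tool axes in old (x,z-down) coords: z'=(-sin f0,cos f0), x'=(cos f0, sin f0)
x=np.array([np.cos(f0),np.sin(f0)]);z=np.array([-np.sin(f0),np.cos(f0)])
for th in np.arange(.72,1.7,.12):
    f,p=P(th);d=p-p0;print(f"[0,{f0-f:.3f},0,{d@x:.1f},0,{d@z:.1f},-1],  {th:.2f}")
E
```

```text
[0,-0.034,0,8.4,0,-6.7,-1],  0.72
[0,-0.067,0,17.6,0,-12.3,-1],  0.84
[0,-0.101,0,27.3,0,-16.8,-1],  0.96
[0,-0.134,0,37.5,0,-20.0,-1],  1.08
[0,-0.168,0,48.0,0,-21.8,-1],  1.20
[0,-0.202,0,58.6,0,-22.4,-1],  1.32
[0,-0.235,0,69.2,0,-21.6,-1],  1.44
[0,-0.269,0,79.6,0,-19.5,-1],  1.56
[0,-0.302,0,89.7,0,-16.2,-1],  1.68
```

Call:
jog_arm --pt "0 -0.034 0 8.4 0 -6.7 -1" --pt "0 -0.067 0 17.6 0 -12.3 -1" --pt "0 -0.101 0 27.3 0 -16.8 -1" --pt "0 -0.134 0 37.5 0 -20 -1" --pt "0 -0.168 0 48 0 -21.8 -1" --pt "0 -0.202 0 58.6 0 -22.4 -1" --pt "0 -0.235 0 69.2 0 -21.6 -1" --pt "0 -0.269 0 79.6 0 -19.5 -1" --pt "0 -0.302 0 89.7 0 -16.2 -1" --pt "0 -0.302 0 89.7 0 -16.2 -1"

```text
time: 8.45
ee_pos: [0.6616, 0.0326, 0.1581]
eef_rot: [0.964, -0.125, -0.231, -0.031]
ft_force: [3.7, 0.3, 1.3]
width: 0.0294
grip_force: 20.0
```

Call:
jog_arm --pt "0 0 0 0 0 0 0.4" --pt "0 0 0 0 0 0 0.4" --pt "0 0 0 0 0 0 0.4" --pt "0 0 0 5 0 -40 0.4" --pt "0 0 0 10 0 -85 0.4" --pt "0 0 0 10 0 -130 0.4" --pt "0 0.15 0 0 0 -175 0.4" --pt "0 0.3 0 -20 0 -200 0.4" --pt "0 0.45 0 -50 0 -215 0.4" --pt "0 0.47 0 -90 0 -235 0.4"

```text
time: 9.45
ee_pos: [0.6914, 0.0242, 0.3995]
eef_rot: [0.992, -0.128, 0.004, 0.0]
ft_force: [-0.4, -0.6, 0.9]
width: 0.0606
grip_force: 0.0
```

Call:
jog_arm --pt "0 0 0 -50 0 0 0.4" --pt "0 0 0 -100 0 0 0.4" --pt "0 0 0 -150 0 0 0.4" --pt "0 0 0 -190 0 0 0.4" --pt "0 0 0 -190 0 0 0.4"

```text
time: 9.95
ee_pos: [0.5047, 0.0741, 0.3972]
eef_rot: [0.992, -0.127, 0.001, 0.0]
ft_force: [2.0, -0.1, 1.1]
width: 0.0609
grip_force: 0.0
```

```bash
python3 - <<'E'
from h import *
from bench import camera
c,s=wcap("w2");print(s["ee_pos"],s["eef_rot"])
c2=camera("side");cv2.imwrite("pics/side2.png",c2["image"][:,:,::-1])
E
```

```text
[0.50466133 0.07412422 0.39718182] [ 9.91890001e-01 -1.27092705e-01  1.29118667e-03  4.94852281e-05]
```

View pics/w2.png

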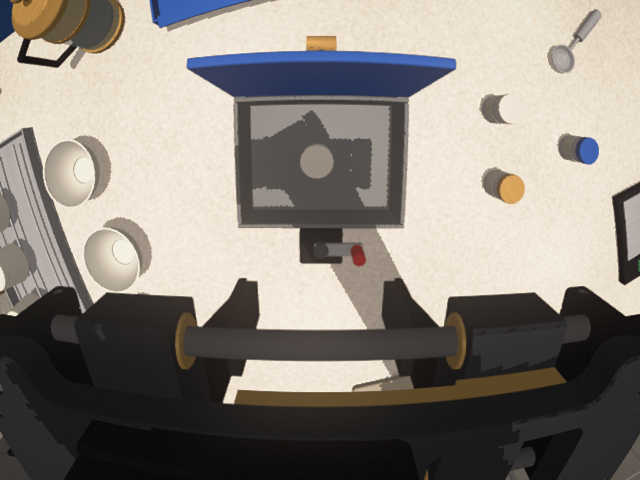

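Wrist view: the lid is upright and the latch post is swung aside at (358,255). The inside tin's cap is centred at (317,161), near the middle. The blue cap is at (586,150) and the brass cap at (511,188).

```bash
python3 - <<'E'
from h import *
c=dict(np.load("w2.npz"))
C=np.array([.540,.065]);y=np.radians(-14.6);X=np.array([np.cos(y),np.sin(y)]);Y=np.array([-np.sin(y),np.cos(y)])
def f(n,u,v,z):
    p=wray(c,u,v,z);d=p[:2]-C;print(n,np.round(p,4),"case",np.round([d@X*1000,d@Y*1000],1))
f("tin_in",317,161,.070)
for q in((239,227),(405,229),(236,98),(408,97)):f("rim",*q,.095)
f("pivot",320,250,.119);f("post top",358,258,.1535)
ce,st=cen(mask(c,(105,120,40),(125,255,255),(565,130,605,170)));print(ce,st);f("blue",ce[0],ce[1],.062)
f("blue top",st[0]+st[2]-13,ce[1],.064)
ce,st=cen(mask(c,(9,110,60),(30,255,255),(480,160,540,210)));f("brass",*ce,.064)
f("white",512,109,.064)
E
```

```text
tin_in [0.5398 0.0695 0.07  ] case [-1.4  4.3]
rim [0.4852 0.19   0.095 ] case [-84.5 107.2]
rim [ 0.4274 -0.0216  0.095 ] case [ -87.1 -112.2]
rim [0.6468 0.1459 0.095 ] case [ 82.9 105.2]
rim [ 0.5943 -0.0623  0.095 ] case [  84.6 -109.5]
pivot [0.4356 0.0925 0.119 ] case [-108.     0.3]
post top [0.4262 0.0489 0.1535] case [-106.   -44.2]
[588.45       150.61052632] [580 138  18  26 380]
blue [ 0.4675 -0.3617  0.062 ] case [  37.4 -431.2]
blue top [ 0.4692 -0.3522  0.064 ] case [  36.6 -421.6]
brass [ 0.4377 -0.1988  0.064 ] case [ -32.5 -281.1]
white [ 0.5525 -0.2223  0.064 ] case [  84.5 -274.8]
```

Blue tin is at about (0.469,-0.360). The goal is case (-33,-57) mm, world (0.4927, 0.0163), with the fingers along the case's y, clear of the inside tin. Going above the blue tin for a close look.

Call:
jog_arm --pt "0 0 0 8 45 0 0.5" --pt "0 0 0 16 90 0 0.5" --pt "0 0 0 24 135 0 0.5" --pt "0 0 0 32 180 20 0.5" --pt "0 0 0 40 225 50 0.5" --pt "0 0 0 48 270 80 0.5" --pt "0 0 0 56 315 110 0.5" --pt "0 0 0 63 360 140 0.5" --pt "0 0 0 70 400 150 0.5" --pt "0 0 0 75 429 150 0.5" --pt "0 0 0 75 429 150 0.5"

```text
time: 11.15
ee_pos: [0.4687, -0.3685, 0.2428]
eef_rot: [0.991, -0.133, -0.002, 0.001]
ft_force: [-0.7, 0.1, 0.6]
width: 0.0654
grip_force: 0.0
```

```bash
python3 - <<'E'
from h import *
c,s=wcap("w3");print(s["ee_pos"],s["eef_rot"],s["width"])
ce,st=cen(mask(c,(105,120,40),(125,255,255),(220,120,420,330)));print(ce,st)
# top disc: enclosing width
print(wray(c,*ce,.062),"tool shift",rel(wray(c,*ce,.062)))
print([np.round(wray(c,st[0]+st[2]/2,v,.064),4).tolist() for v in(st[1],st[1]+st[3]-st[2]/2,st[1]+st[3])])
cv2.imwrite("pics/w3c.png",c["image"][100:400,170:470,::-1])
E
```

```text
[ 0.46865049 -0.36850043  0.24277522] [ 0.99110131 -0.13308626 -0.00227812  0.00102426] 0.06535258141201121
[313.01452937 213.1111813 ] [ 291  191   45   45 1583]
[ 0.46823341 -0.36174929  0.062     ] tool shift [ -2.4186645   -3.20103288 181.5280234 ]
[[0.489, -0.368, 0.064], [0.4682, -0.3623, 0.064], [0.4468, -0.3563, 0.064]]
```

View pics/w3c.png

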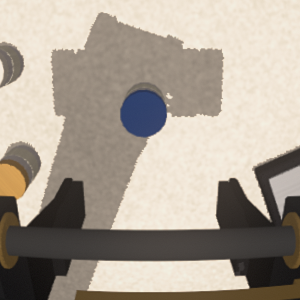

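Blue cap is at crop (143,113), full-frame (313,213), between the fingers. Descending to grip the tin near its cap.

Call:
jog_arm --pt "0 0 0 -2 -3 45 0.5" --pt "0 0 0 -2 -3 90 0.5" --pt "0 0 0 -2 -3 135 0.5" --pt "0 0 0 -2 -3 175 0.5" --pt "0 0 0 -2 -3 200 0.5" --pt "0 0 0 -2 -3 207 0.5" --pt "0 0 0 -2 -3 207 -1" --pt "0 0 0 -2 -3 207 -1" --pt "0 0 0 -2 -3 207 -1" --pt "0 0 0 -2 -3 207 -1" --pt "0 0 0 -2 -3 207 -1" --pt "0 0 0 -2 -3 207 -1" --squeeze 20

```text
time: 12.4
ee_pos: [0.4716, -0.3592, 0.04]
eef_rot: [0.992, -0.129, 0.001, 0.001]
ft_force: [0.5, -0.8, 7.2]
width: 0.0441
grip_force: 19.8
```

Call:
jog_arm --pt "0 0 0 0 0 -20 -1" --pt "0 0 0 0 0 -65 -1" --pt "0 0 0 0 0 -115 -1" --pt "0 0 0 -20 -20 -155 -1" --pt "0 0 0 -50 -55 -180 -1" --pt "0 0 0 -72 -95 -190 -1" --pt "0 0 0 -72 -140 -190 -1" --pt "0 0 0 -72 -185 -190 -1" --pt "0 0 0 -72 -230 -190 -1" --pt "0 0 0 -72 -275 -190 -1" --pt "0 0 0 -72 -320 -190 -1" --pt "0 0 0 -72 -350 -190 -1"

```text
time: 13.6
ee_pos: [0.4905, 0.0021, 0.2287]
eef_rot: [0.992, -0.127, 0.0, -0.0]
ft_force: [-0.3, -0.3, -0.5]
width: 0.0443
grip_force: 19.9
```

Call:
jog_arm --pt "0 0 0 0 -18.5 0 -1" --pt "0 0 0 0 -18.5 0 -1" --pt "0 0 0 0 -18.5 0 -1"

```text
time: 13.9
ee_pos: [0.4949, 0.0161, 0.2283]
eef_rot: [0.992, -0.129, -0.0, 0.0]
ft_force: [-0.8, -0.2, -0.1]
width: 0.0443
grip_force: 19.9
```

```bash
python3 - <<'E'
from h import *
c,s=wcap("w4");print(s["ee_pos"],s["eef_rot"],s["width"],s["joint_vel"])
print(rel((.4956,.0155,.046)))
E
```

```text
[0.49490265 0.01612791 0.22833243] [ 9.91705906e-01 -1.28527609e-01 -9.22521263e-05  2.02049710e-04] 0.044306571848292516 [ 0.01675022 -0.00398344  0.02300804  0.00550453  0.00113517 -0.00148811
  0.00321862]
[  0.65524584  -0.3771205  182.35702736]
```

View pics/w4.png

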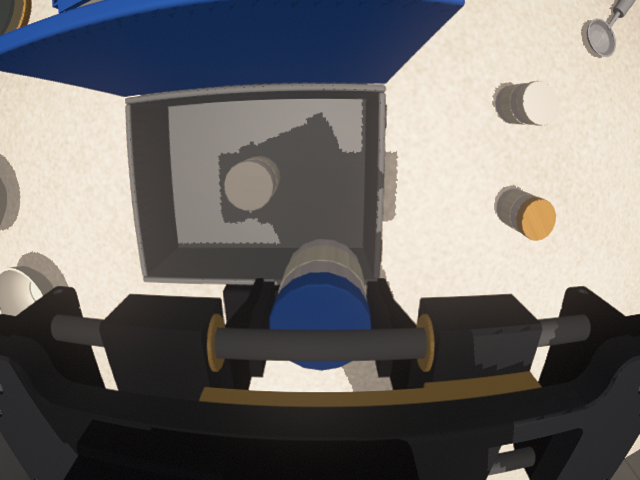

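Wrist view: the tin is held upright with its cap at (320,320). The inside tin's cap is at (249,184) and the case's right rim is at about column 365-384. Checking clearances relative to the rim.

```bash
python3 - <<'E'
from h import *
c=dict(np.load("w4.npz"));C=np.array([.539,.0632]);y=np.radians(-14.6);X=np.array([np.cos(y),np.sin(y)]);Y=np.array([-np.sin(y),np.cos(y)])
for n,u,v,z in(("tin",249,184,.07),("R rim back out",385,86,.095),("R rim front out",381,278,.095),("L rim front out",146,282,.095),("L back out",126,97,.095)):
    p=wray(c,u,v,z);d=(p[:2]-C)*1000;print(n,np.round(p,3),np.round([d@X,d@Y],1))
d=(np.array([.4949,.0161])-C)*1000;print("tcp",d@X,d@Y)
E
```

```text
tin [0.541 0.069 0.07 ] [0.  6.1]
R rim back out [ 0.592 -0.062  0.095] [  83.  -107.9]
R rim front out [ 0.435 -0.023  0.095] [ -79.  -109.8]
L rim front out [0.484 0.189 0.095] [-85.4 107.9]
L back out [0.648 0.148 0.095] [ 84.5 109.4]
tcp -30.803507645004306 -56.69536062822217
```

Call:
jog_arm --pt "0 0 0 0 0 40 -1" --pt "0 0 0 0 0 80 -1" --pt "0 0 0 0 0 115 -1" --pt "0 0 0 0 0 145 -1" --pt "0 0 0 0 0 165 -1" --pt "0 0 0 0 0 175 -1" --pt "0 0 0 0 0 180 -1" --pt "0 0 0 0 0 182 -1" --pt "0 0 0 0 0 182 -1"

```text
time: 14.85
ee_pos: [0.4957, 0.0162, 0.0471]
eef_rot: [0.992, -0.129, 0.001, -0.0]
ft_force: [-0.0, -0.1, -1.1]
width: 0.0445
grip_force: 19.9
```

Call:
jog_arm --pt "0 0 0 0 0 1 -1" --pt "0 0 0 0 0 2 -1" --pt "0 0 0 0 0 2 -1"

```text
time: 15.15
ee_pos: [0.4963, 0.0161, 0.0458]
eef_rot: [0.992, -0.129, 0.001, 0.0]
ft_force: [-1.6, -1.2, 8.8]
width: 0.0444
grip_force: 19.8
```

In contact with the floor (8.8 N). Releasing and rising.

Call:
jog_arm --pt "0 0 0 0 0 0 0.2" --pt "0 0 0 0 0 0 0.2" --pt "0 0 0 0 0 0 0.2" --pt "0 0 0 0 0 -15 0.2" --pt "0 0 0 0 0 -45 0.2" --pt "0 0 0 0 0 -90 0.2" --pt "0 0 0 0 0 -140 0.2" --pt "0 0 0 0 0 -190 0.2" --pt "0 0 0 0 0 -240 0.2" --pt "0 0 0 0 0 -290 0.2" --pt "0 0 0 0 0 -330 0.2" --pt "0 0 0 0 0 -330 0.2"

```text
time: 16.35
ee_pos: [0.4966, 0.0168, 0.3802]
eef_rot: [0.992, -0.129, 0.004, -0.001]
ft_force: [1.1, 1.0, -0.6]
width: 0.0522
grip_force: 0.0
```

```bash
python3 - <<'E'
from h import *
c,s=wcap("w5");print(s["ee_pos"],s["eef_rot"])
C=np.array([.539,.0632])
k=C+.110*np.array([.9677,-.2521]);print(k,rel([*k,.375]))
E
```

```text
[0.49663033 0.01678357 0.38018042] [ 9.91684228e-01 -1.28617918e-01  4.37900776e-03 -8.04733359e-04]
[0.645447 0.035469] [139.68265965 -56.30462802   2.67919121]
```

View pics/w5.png

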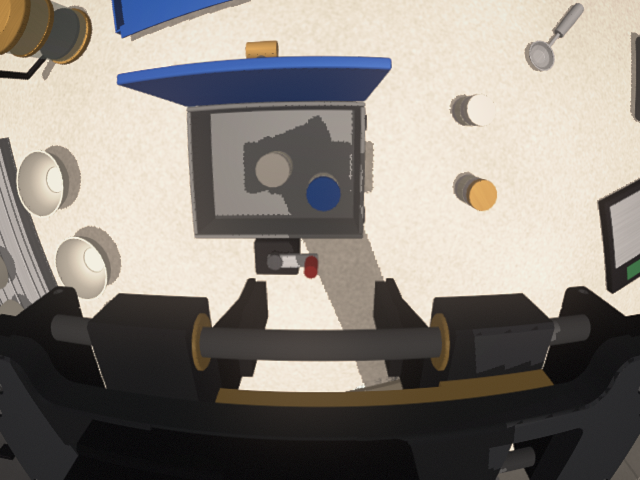

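The wrist view shows both tins upright in the case: white at (273,170), blue at (323,193). Now closing the fingers and going over to behind the lid.

Call:
jog_arm --pt "0 0 0 45 -15 0 -1" --pt "0 0 0 90 -30 0 -1" --pt "0 0 0 135 -45 0 -1" --pt "0 0 0 176 -56 0 -1" --pt "0 0 0 176 -56 0 -1" --pt "0 0 0 176 -56 45 -1" --pt "0 0 0 176 -56 90 -1" --pt "0 0 0 176 -56 125 -1" --pt "0 0 0 176 -56 137 -1" --pt "0 0 0 176 -56 137 -1"

```text
time: 17.4
ee_pos: [0.6784, 0.0255, 0.2354]
eef_rot: [0.992, -0.129, -0.002, 0.0]
ft_force: [-0.3, -0.1, 0.3]
width: 0.0004
grip_force: 0.0
```

```bash
python3 - <<'E'
from h import *
from bench import status
s=status.read_state();print(s["ee_pos"],s["eef_rot"],s["width"])
C=np.array([.539,.0632]);X=np.array([.9677,-.2521])
for t in np.arange(1.62,-.01,-.09):
    c,sn=np.cos(t),np.sin(t);x=.085+(-150*c+10*sn+9.5)/1000;z=.0955+(150*sn+10*c)/1000
    print(round(t,2),np.round(rel([*(C+x*X),z]),0).tolist())
E
```

```text
[0.67841735 0.02546568 0.23544046] [ 9.91685115e-01 -1.28674503e-01 -1.82176472e-03  4.31245465e-04] 0.0004229169231419058
1.62 [-33.0, -1.0, -9.0]
1.53 [-46.0, -1.0, -10.0]
1.44 [-60.0, -1.0, -10.0]
1.35 [-73.0, -1.0, -8.0]
1.26 [-86.0, -1.0, -6.0]
1.17 [-99.0, -1.0, -2.0]
1.08 [-112.0, -1.0, 3.0]
0.99 [-124.0, -1.0, 9.0]
0.9 [-135.0, -1.0, 17.0]
0.81 [-146.0, -1.0, 25.0]
0.72 [-156.0, -1.0, 34.0]
0.63 [-165.0, -1.0, 44.0]
0.54 [-173.0, -1.0, 55.0]
0.45 [-180.0, -1.0, 66.0]
0.36 [-187.0, -1.0, 78.0]
0.27 [-192.0, -1.0, 91.0]
0.18 [-195.0, -1.0, 104.0]
0.09 [-198.0, -1.0, 117.0]
-0.0 [-199.0, -1.0, 131.0]
```

Call:
jog_arm --pt "0 0 0 -20 -1 -9 -1" --pt "0 0 0 -33 -1 -9 -1" --pt "0 0 0 -46 -1 -10 -1" --pt "0 0 0 -60 -1 -10 -1" --pt "0 0 0 -73 -1 -8 -1" --pt "0 0 0 -86 -1 -6 -1" --pt "0 0 0 -99 -1 -2 -1" --pt "0 0 0 -112 -1 3 -1" --pt "0 0 0 -124 -1 9 -1" --pt "0 0 0 -135 -1 17 -1" --pt "0 0 0 -146 -1 25 -1" --pt "0 0 0 -156 -1 34 -1"

```text
time: 18.6
ee_pos: [0.5301, 0.0669, 0.2063]
eef_rot: [0.992, -0.129, 0.003, -0.001]
ft_force: [0.4, 0.6, 1.3]
width: 0.0004
grip_force: 0.8
```

Call:
jog_arm --pt "0 0 0 -9 0 10 -1" --pt "0 0 0 -17 0 21 -1" --pt "0 0 0 -24 0 32 -1" --pt "0 0 0 -31 0 44 -1" --pt "0 0 0 -36 0 57 -1" --pt "0 0 0 -39 0 70 -1" --pt "0 0 0 -42 0 83 -1" --pt "0 0 0 -43 0 94 -1" --pt "0 0 0 -43 0 97 -1" --pt "0 0 0 -43 0 97 -1"

```text
time: 19.6
ee_pos: [0.4871, 0.0773, 0.106]
eef_rot: [0.992, -0.129, -0.001, 0.0]
ft_force: [0.1, 0.0, -0.7]
width: 0.0003
grip_force: 0.0
```

Call:
jog_arm --pt "0 0 0 0 0 1.5 -1" --pt "0 0 0 0 0 3 -1" --pt "0 0 0 0 0 3 -1"

```text
time: 19.9
ee_pos: [0.4875, 0.0773, 0.1054]
eef_rot: [0.992, -0.129, -0.0, 0.0]
ft_force: [-14.4, -2.0, 29.7]
width: 0.0003
grip_force: 14.7
```

```bash
python3 - <<'E'
from h import *
from bench import camera
c=camera("side");np.savez("side6.npz",**c);cv2.imwrite("pics/side6.png",cv2.resize(c["image"][170:320,240:440,::-1],None,fx=3,fy=3))
E
```

```text
(no output)
```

View pics/side6.png

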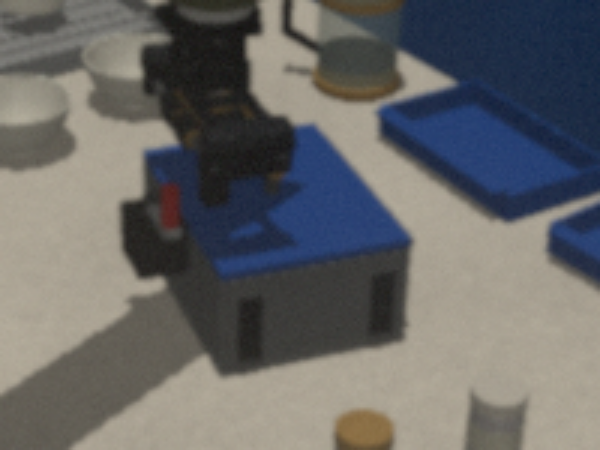

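Lid is shut flat (30 N reaction at z=0.1054). Next is back to the lever post at (0.4245, 0.0485).

Call:
jog_arm --pt "0 0 0 0 0 -40 -1" --pt "0 0 0 0 0 -85 0" --pt "0 0 0 0 0 -115 0" --pt "0 0 0 -30 25 -115 0" --pt "0 0 0 -53 44 -115 0" --pt "0 0 0 -53 44 -115 0" --pt "0 0 0 -53 44 -115 0" --pt "0 0 0 -53 44 -75 0" --pt "0 0 0 -53 44 -40 0" --pt "0 0 0 -53 44 -22 0" --pt "0 0 0 -53 44 -22 0" --squeeze 15

```text
time: 21.05
ee_pos: [0.4239, 0.0485, 0.1227]
eef_rot: [0.992, -0.128, -0.002, 0.0]
ft_force: [-0.6, -0.1, 0.3]
width: 0.0435
grip_force: 0.0
```

Call:
jog_arm --pt "0 0 0 0 0 0 -1" --pt "0 0 0 0 0 0 -1" --pt "0 0 0 0 0 0 -1" --pt "0 0 0 0 0 0 -1" --pt "0 0 0 0 0 0 -1"

```text
time: 21.55
ee_pos: [0.4253, 0.048, 0.1259]
eef_rot: [0.992, -0.129, 0.001, 0.0]
ft_force: [-1.4, -1.8, 3.7]
width: 0.0156
grip_force: 15.0
```

```bash
python3 - <<'E'
import numpy as np
from h import *
from bench import status
s=status.read_state();print(s["ee_pos"],s["width"],s["grip_force"],s["ft_force"])
P=np.array([.4356,.0928]);p=s["ee_pos"][:2];d=p-P
a0=np.arctan2(d[1],d[0]);print("latch now",np.degrees(a0)+14.6,np.hypot(*d))
for k in range(1,13):
    a=a0+(np.radians(-14.6)-a0)*k/12;q=P+.045*np.array([np.cos(a),np.sin(a)])
    print([0,0,round(-(a-a0),3)]+np.round(rel([*q,.1235])[:2],1).tolist())
E
```

```text
[0.42532651 0.04796359 0.12589696] 0.015632912578228273 14.997942326590419 [-1.44926346 -1.76466465  3.67689578]
latch now -88.3055579767274 0.04599835116496946
[0, 0, np.float64(-0.128), 5.7, -1.6]
[0, 0, np.float64(-0.257), 11.3, -2.9]
[0, 0, np.float64(-0.385), 16.8, -4.9]
[0, 0, np.float64(-0.514), 21.9, -7.5]
[0, 0, np.float64(-0.642), 26.6, -10.9]
[0, 0, np.float64(-0.771), 30.9, -14.7]
[0, 0, np.float64(-0.899), 34.6, -19.2]
[0, 0, np.float64(-1.027), 37.7, -24.0]
[0, 0, np.float64(-1.156), 40.2, -29.2]
[0, 0, np.float64(-1.284), 42.0, -34.7]
[0, 0, np.float64(-1.413), 43.1, -40.4]
[0, 0, np.float64(-1.541), 43.5, -46.1]
```

Call:
jog_arm --pt "0 0 -0.128 5.7 -1 0 -1" --pt "0 0 -0.257 11.3 -2.3 0 -1" --pt "0 0 -0.385 16.8 -4.3 0 -1" --pt "0 0 -0.514 21.9 -7 0 -1" --pt "0 0 -0.642 26.6 -10.4 0 -1" --pt "0 0 -0.771 30.9 -14.2 0 -1" --pt "0 0 -0.899 34.6 -18.7 0 -1" --pt "0 0 -1.027 37.7 -23.5 0 -1" --pt "0 0 -1.156 40.2 -28.7 0 -1" --pt "0 0 -1.284 42 -34.2 0 -1" --pt "0 0 -1.413 43.1 -39.9 0 -1" --pt "0 0 -1.541 43.5 -45.6 0 -1"

```text
time: 22.75
ee_pos: [0.479, 0.0811, 0.1258]
eef_rot: [0.8, 0.6, -0.0, 0.0]
ft_force: [-2.0, -2.0, 4.0]
width: 0.0154
grip_force: 15.0
```

Call:
jog_arm --pt "0 0 0 0 0 0 -1" --pt "0 0 0 0 0 0 -1"

```text
time: 22.95
ee_pos: [0.479, 0.0813, 0.1258]
eef_rot: [0.802, 0.597, 0.0, 0.0]
ft_force: [-0.6, -0.4, 6.0]
width: 0.0152
grip_force: 15.0
```

Call:
jog_arm --pt "0 0 0 0 0 0 -0.08" --pt "0 0 0 0 0 0 -0.08" --pt "0 0 0 0 0 0 -0.08" --pt "0 0 0 0 0 -40 -0.08" --pt "0 0 0 0 0 -85 -0.08" --pt "0 0 0 0 0 -130 -0.08" --pt "0 0 0 0 0 -130 -0.08" --pt "0 0 0 0 0 -130 -0.08"

```text
time: 23.75
ee_pos: [0.479, 0.0814, 0.256]
eef_rot: [0.801, 0.598, 0.001, 0.001]
ft_force: [0.2, -0.3, -1.1]
width: 0.0397
grip_force: 0.0
```

```bash
python3 - <<'E'
from h import *
c,s=wcap("w7");print(s["ee_pos"],s["eef_rot"])
cv2.imwrite("pics/w7c.png",c["image"][60:360,170:520,::-1])
E
```

```text
[0.47903707 0.08138275 0.25602334] [8.01486053e-01 5.98012769e-01 7.61309635e-04 5.05725002e-04]
```

View pics/w7c.png

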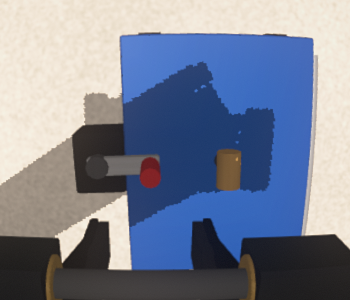

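The crop shows the lever across the front edge again, with the post top at full-frame (320,237), and the lid shut. Checking the angle.

```bash
python3 - <<'E'
from h import *
c=dict(np.load("w7.npz"));k=mask(c,(0,150,40),(8,255,255),(305,210,338,255))|mask(c,(170,150,40),(180,255,255),(305,210,338,255));ce,st=cen(k);u=st[0]+st[2]/2;v=st[1]+st[3]-st[2]/2
p=wray(c,u,v,.1535);P=np.array([.4356,.0928]);d=p[:2]-P;print(p,"latch deg",np.degrees(np.arctan2(d[1],d[0]))+14.6)
from bench import order;a=abs(np.degrees(np.arctan2(d[1],d[0]))+14.6)
if a<4: print(order.close_job())
E
```

```text
[0.47810578 0.08072427 0.1535    ] latch deg -1.2596417496450005
the job is handed in; nothing more can be done
None
```

The blue-capped tin is standing upright in the case beside the white one, the lid is shut and the lever is back straight across it (about 1° off by camera). The job was handed in at about 24 s.

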